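Build the sieve stack for grading leaf scrap

ROBOT

A 6-joint arm with a two-finger parallel gripper is mounted at the origin on a cart in front of the work surface, level with it; the furniture and walls round the work are solid. World frame = base frame: x ahead of the robot, y to its left, z up, the work surface at z = 0. Lengths are in mm, angles in rad, forces in N, time in s.
With the tool pointing down it reaches from about 275 to 1000 mm from the base axis. Payload 8.4 kg.
Tool frame: the origin (TCP) lies at the very end of the fingers, on their centre line; the grasp point (between the pads) lies 19 mm behind it (arm.grip_point_offset is the distance from the TCP to the grasp point, in mm); z points along the fingers, y is the line along which they close (so a half turn about z gives the same grasp; the last joint's range is limited). The gripper opens to 85 mm and grips with 20 to 120 N. Pads are 22 mm wide; open, the fingers measure 114 mm over their backs; the gripper's body (76 mm by 85 mm) begins 54 mm behind the grasp point. The pads swing forward as they close: fully open they stand 13 mm farther back than shut.
Start: joints at [-1.189, 0.353, 1.633, -0, 1.155, -0.002], TCP at [234.028, -579.533, 231.281] pointing down, gripper open.
Joint ranges: [-2.63, 2.63], [-0.92, 2.1], [0.06, 2.66], [-1.3, 4.44], [0, 2.69], [-3.02, 3.02]. Speed limits (rad/s): [2.22, 2.22, 2.79, 3.14, 3.14, 3.14].

INTERFACE

Orientations are given as a rotation vector (axis times angle).
In Python, from rig import arm gives the robot as it stands.
- The arm moves only by the tool move_arm, never from a script. Its argument "commands" is a list of rows, each an object of numbers: "tx", "ty", "tz": the shift along the world's x, y, z in mm; "ax", "ay", "az": the turn, a rotation vector about the world's x, y, z in degrees; "claw": the finger opening in mm, from 0 to 85.4. A call has 1 to 5 rows; each row shifts and turns the commanded pose from where the row before left it; what a row does not reach is not made up. A row lasts 1/12 s, in which the tool goes at most 41.7 mm and 7.16 degrees, less where a joint would pass 70% of its speed; a pose out of reach is approached as far as the arm can. A call is refused whole if a number of a shift passes 41.7 or a number of a turn 7.16, either way. A call with a gripper value outside its range is refused whole. The fingers move at their own pace and stop on an object; "force" is the grip in N (left out, the last holds). Time passes only in rows, so rows that do not move let the fingers close. It gives the time, the measured TCP pose, the force, the opening and the grip force at its end, in the units of the state.
- arm.observe(): the state, without advancing time (a new reading comes with each control period).
- arm.capture(name): name is "side" or "top"; returns (picture, depth): 420x560x3 uint8, red, green, blue; 420x560 float32, mm along the optical axis (not along the pixel's ray), 0 where there is no reading.
- arm.camera_model(name): a dict with "camera_matrix" (3x3 intrinsics, pixels), "world_to_cam" (4x4, takes a point from world to camera coordinates). Camera axes: x right, y down, z forward; pixel columns grow to the right and rows downward; lengths in mm; the calibration is good to about 2 mm. A picture is of the moment at which its call begins. camera_model takes no time and is no camera call.
- arm.job_done(): hands the job in; it is judged then, once.
The state is a dict: "clock": time; "q": joint angles; "qd": joint speeds; "effort": joint torques, N m; "tcp_pos": TCP position; "orientation": TCP orientation; "contact_force": force on the tool from outside, world axes, zero at the start; "moment": the same for the moment, N m; "gripper_width": finger opening in mm; "gripper_force": force on a finger pad.
Only numpy, scipy, OpenCV 4.12 (cv2) and the standard library are available. Lean on these libraries where they do the work, as an engineer would, in place of code of your own. Each camera call takes 0.05 s, during which the arm holds its last target. There are 200 camera calls.

TASK

Build the sieve stack on the shaker's brass pan, one piece at a time from the bottom up: first the blue fine sieve, then the yellow medium sieve, then the red coarse sieve, and last the lid. Each piece must sit fully home and level in the one below; set them down rather than dropping them. Leave the glass dish, the brass weight and the wooden plug where they stand.

Things in the scene. Friction and masses are not known exactly. Their poses are not given: they have to be found in the camera images.
- shaker: sieve shaker, fixed: round grey base, dia. 120 mm, 36 mm high, black control strip on its -x side (67 mm from the axis at most, below 30 mm); on it an open brass pan, outer dia. 62, bore 54, rim 60 mm above the bench, floor 18 mm below the rim. A sieve home in the pan has its underside 51 mm above the bench. Origin: on the pan's axis at bench height; z up
- fine_sieve: loose round sieve, blue frame, very fine silvery mesh, 33 mm high, ~90 g: tapered steel foot 9 mm high (dia. 41 mm at the bottom, 50 at its top) under a straight frame 24 mm high, dia. 62, bore 54. The foot drops, self-centring, into the frame or pan below until the frame sits on its rim (each adds 24 mm). Closed mesh 18 mm below the rim. Origin: centre of underside; z up, its axis
- medium_sieve: loose round sieve, yellow frame, medium mesh (4 mm squares), 33 mm high, ~90 g: tapered steel foot 9 mm high (dia. 41 mm at the bottom, 50 at its top) under a straight frame 24 mm high, dia. 62, bore 54. The foot drops, self-centring, into the frame or pan below until the frame sits on its rim (each adds 24 mm). Closed mesh 18 mm below the rim. Origin: centre of underside; z up, its axis
- coarse_sieve: loose round sieve, red frame, coarse mesh (8 mm squares), 33 mm high, ~90 g: tapered steel foot 9 mm high (dia. 41 mm at the bottom, 50 at its top) under a straight frame 24 mm high, dia. 62, bore 54. The foot drops, self-centring, into the frame or pan below until the frame sits on its rim (each adds 24 mm). Closed mesh 18 mm below the rim. Origin: centre of underside; z up, its axis
- lid: loose steel lid: disc dia. 62 mm, 6 mm thick, on a tapered foot like the sieves' (dia. 41 to 50 mm, 9 mm high) that drops into a sieve's bore until the disc sits on the rim; on top an upright black round knob, dia. 20 mm, from 15 to 39 mm above the underside. ~90 g. Origin: centre of the underside of the foot; z up, its axis
- glass_dish: bystander, loose: clear fluted glass dish, 95 mm across, 32 mm high. Origin: centre of its underside.
- brass_weight: bystander, loose: brass weight with a knob, diameter 26 mm, 43 mm high. Origin: centre of its underside.
- wooden_plug: bystander, loose: pale turned wooden cylinder, diameter 34 mm, 40 mm high. Origin: centre of its underside.

How it is judged (in metres and radians):
On the way, in this order (a step that is already met when the one before it is completed fails the run):
1. the blue fine sieve is home in the shaker's pan and let go (horizontal distance between fine_sieve and shaker below 0.005 m and z of fine_sieve in the frame of shaker between 0.048 and 0.054 m and angle between fine_sieve's own z axis and vertical below 0.06 rad and contact force between fine_sieve and the fingers below 0.1 N and linear speed of fine_sieve below 0.02 m/s), for 0.2 s.
2. the yellow medium sieve is home in the blue fine sieve and let go (horizontal distance between medium_sieve and fine_sieve below 0.005 m and z of medium_sieve in the frame of fine_sieve between 0.021 and 0.027 m and angle between medium_sieve's own z axis and vertical below 0.06 rad and contact force between medium_sieve and the fingers below 0.1 N and linear speed of medium_sieve below 0.02 m/s), for 0.2 s.
3. the red coarse sieve is home in the yellow medium sieve and let go (horizontal distance between coarse_sieve and medium_sieve below 0.005 m and z of coarse_sieve in the frame of medium_sieve between 0.021 and 0.027 m and angle between coarse_sieve's own z axis and vertical below 0.06 rad and contact force between coarse_sieve and the fingers below 0.1 N and linear speed of coarse_sieve below 0.02 m/s), for 0.2 s.
4. the lid is home in the red coarse sieve and let go (horizontal distance between lid and coarse_sieve below 0.005 m and z of lid in the frame of coarse_sieve between 0.021 and 0.027 m and angle between lid's own z axis and vertical below 0.06 rad and contact force between lid and the fingers below 0.1 N and linear speed of lid below 0.02 m/s), for 0.2 s.
At the end, for the whole second after the job is handed in: On the shaker's pan stand, from the bottom up, blue fine, yellow medium and red coarse sieve and the lid: each centred within 5 mm on the piece below, at its seated height within 3 mm (51 mm above the shaker's origin, then 24 mm apart), tilted less than 0.06 rad, released and at rest (all of step 1 and all of step 2 and all of step 3 and all of step 4 and angular speed of each of fine_sieve, medium_sieve, coarse_sieve, lid below 0.2 rad/s); the robot touches nothing.
It fails at once if the glass dish is shifted more than 20 mm or tipped over (distance of glass_dish from where it was at the start of the episode above 0.02 m or angle between glass_dish's own z axis and vertical above 0.5 rad).
It fails at once if the brass weight is shifted more than 20 mm or tipped over (distance of brass_weight from where it was at the start of the episode above 0.02 m or angle between brass_weight's own z axis and vertical above 0.5 rad).
It fails at once if the wooden plug is shifted more than 20 mm or tipped over (distance of wooden_plug from where it was at the start of the episode above 0.02 m or angle between wooden_plug's own z axis and vertical above 0.5 rad).
It fails at once if a sieve or the lid is dropped (falls free of the fingers faster than 0.6 m/s, about 18 mm of fall) ((linear speed of fine_sieve above 0.6 m/s and contact force between fine_sieve and the fingers below 0.01 N) or (linear speed of medium_sieve above 0.6 m/s and contact force between medium_sieve and the fingers below 0.01 N) or (linear speed of coarse_sieve above 0.6 m/s and contact force between coarse_sieve and the fingers below 0.01 N) or (linear speed of lid above 0.6 m/s and contact force between lid and the fingers below 0.01 N)).
It also fails if it takes over 83 s, if anything falls off the work surface, if the arm or the gripper's body presses on something with over 40 N, if the wrist force passes 120 N, or if a joint passes its speed limit or range.

## Working session

There is one attempt and no reset: what is moved stays moved. The work goes in short steps, Python scripts to look and compute and a tool call to move; the robot and the scene stay as the last step left them, time stands still between calls to the robot, and variables do not carry over. Pictures are saved under pics/ and viewed, at most 14 in all, crops included, and the job is handed in when it is done.

Besides the shell and the picture viewer there is one more tool, called after "Request:" as name([rows], argument=value, ...), one row to a line, values as JSON. move_arm: Moves the arm, as the interface text tells. Its arguments: {"type":"object","properties":{"commands":{"type":"array","items":{"type":"object","properties":{"tx":{"type":"number"},"ty":{"type":"number"},"tz":{"type":"number"},"ax":{"type":"number"},"ay":{"type":"number"},"az":{"type":"number"},"claw":{"type":"number"}}}},"force":{"type":"number"}},"required":["commands"]}

```bash
mkdir -p pics; ls
python3 - <<'E'
from rig import arm
import cv2,numpy as np
for n in("top","side"):
    p,d=arm.capture(n); np.savez(f"pics/{n}0.npz",p=p,d=d); cv2.imwrite(f"pics/{n}0.png",p[:,:,::-1])
    m=arm.camera_model(n); print(n,m["camera_matrix"],np.linalg.inv(m["world_to_cam"]).round(3))
print(arm.observe())
E
```

```text
pics
top [[378.91953567   0.         278.62971494]
 [  0.         378.91953567 200.74247713]
 [  0.           0.           1.        ]] [[-8.00000e-03 -9.91000e-01  1.37000e-01  4.37033e+02]
 [-1.00000e+00  8.00000e-03  1.00000e-03 -3.86750e+01]
 [-2.00000e-03 -1.37000e-01 -9.91000e-01  8.85533e+02]
 [ 0.00000e+00  0.00000e+00  0.00000e+00  1.00000e+00]]
side [[466.90766397   0.         283.2013514 ]
 [  0.         466.90766397 208.0219617 ]
 [  0.           0.           1.        ]] [[-1.00000e+00  1.70000e-02 -2.10000e-02  5.65411e+02]
 [ 2.60000e-02  5.06000e-01 -8.62000e-01  6.91404e+02]
 [-4.00000e-03 -8.62000e-01 -5.07000e-01  4.87000e+02]
 [ 0.00000e+00  0.00000e+00  0.00000e+00  1.00000e+00]]
{'clock': 0.1, 'q': array([-1.18939642e+00,  3.53546759e-01,  1.63407835e+00,  2.76062162e-05,
        1.15520209e+00, -2.42739696e-03]), 'qd': array([-0.00063422, -0.00093601, -0.0011325 ,  0.0017441 ,  0.00108549,
        0.00034937]), 'effort': array([ 3.92446573e-04, -6.06357551e+01, -3.42821395e+01, -2.87084174e-05,
        3.86203435e-03, -2.75781855e-05]), 'tcp_pos': array([ 233.87443541, -579.12127521,  230.6488689 ]), 'orientation': array([-3.08272471e+00, -5.98970983e-01,  3.26182130e-04]), 'contact_force': array([ 0.03655999, -0.22202842, -0.02275568]), 'moment': array([ 0.03528193,  0.00823947, -0.02605758]), 'gripper_force': 0.0, 'gripper_width': 85.33045030099488}
```

View pics/top0.png

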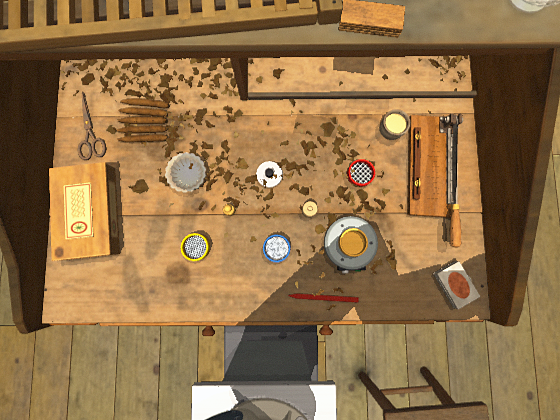

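View pics/side0.png

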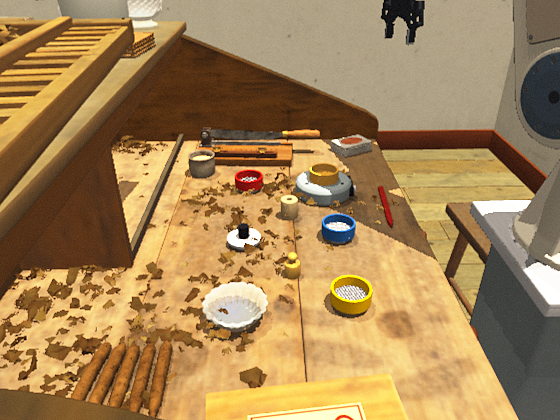

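Top view: shaker pan (352,242), blue (277,247), yellow (195,246), red (361,173), lid (269,174); bystanders are the dish (185,172), weight (228,209) and plug (310,208). The side view shows the same layout, all upright, with the gripper at the top (403,20), clear of the work.

```bash
cat > h.py <<'E'
import numpy as np,cv2
from scipy.optimize import least_squares
from rig import arm
HSV={'blue':((98,110,40),(118,255,255)),'yellow':((22,150,90),(32,255,255)),'red':((0,170,60),(6,255,255)),
 'brass':((12,110,60),(28,255,255)),'white':((0,0,120),(179,60,255)),'black':((0,0,0),(179,255,60)),'any':((0,0,0),(179,255,255))}
def cloud(n,p,d):
    m=arm.camera_model(n);K=m["camera_matrix"];T=np.linalg.inv(m["world_to_cam"])
    v,u=np.mgrid[:420,:560]
    c=np.stack([(u-K[0,2])/K[0,0]*d,(v-K[1,2])/K[1,1]*d,d,np.ones_like(d)],-1)
    return (c@T.T)[...,:3]
def project(n,P):
    m=arm.camera_model(n);c=m["world_to_cam"]@np.r_[P,1];q=m["camera_matrix"]@c[:3];return q[:2]/q[2]
def pts(n,p,d,col,near,rad,zr):
    W=cloud(n,p,d);h=cv2.cvtColor(p,cv2.COLOR_RGB2HSV)
    k=cv2.inRange(h,*map(np.array,HSV[col]))>0
    k&=(d>0)&(np.hypot(W[...,0]-near[0],W[...,1]-near[1])<rad)&(W[...,2]>zr[0])&(W[...,2]<zr[1])
    return W[k]
def mid(P,r):
    f=least_squares(lambda c:np.hypot(P[:,0]-c[0],P[:,1]-c[1])-r,P[:,:2].mean(0),loss='soft_l1',f_scale=1.5)
    return f.x,np.sqrt(np.mean(f.fun**2))
E
python3 - <<'E'
from h import *
D={n:np.load(f"pics/{n}0.npz") for n in("top","side")}
W=cloud("top",D["top"]["p"],D["top"]["d"])
pix=dict(blue=(277,247),yellow=(195,246),red=(361,173),brass=(352,242),lid=(269,174),dish=(185,172),weight=(228,209),plug=(310,208),shelf=(200,25),rail=(360,95))
for k,(u,v) in pix.items(): print(k,W[v,u].round(0), W[v-3:v+4,u-3:u+4,2].max().round(0))
for k,z,zb in(('blue',33,(26,40)),('yellow',33,(26,40)),('red',33,(26,40)),('brass',60,(54,68)),('any',15,(11,20)),('any',39,(33,46))):
  key=k if k!='any' else 'lid'; u,v=pix[key]
  for n in D:
    P=pts(n,D[n]["p"],D[n]["d"],k,W[v,u],48,zb)
    if len(P)>8:
      c,e=mid(P,29 if key!='lid' else (31 if z==15 else 10)); print(key,z,n,len(P),c.round(1),"rms",e.round(1),"bbox mid",((P.min(0)+P.max(0))/2).round(1),"ext",np.ptp(P,0).round(1),"zmed",np.median(P[:,2]).round(1))
E
```

```text
blue [451. -33.  16.] 18.0
yellow [455. 154.  15.] 19.0
red [ 622. -232.   13.] 19.0
brass [ 460. -200.   40.] 44.0
lid [616. -17.  37.] 43.0
dish [630. 184.   3.] 8.0
weight [536.  76.  41.] 886.0
plug [ 538. -109.   33.] 886.0
shelf [437. -39. 886.] 886.0
rail [ 812. -236.   17.] 24.0
blue 33 top 128 [449.  -31.6] rms 1.1 bbox mid [448.5 -31.4  32.6] ext [57.8 58.3  7.6] zmed 32.1
blue 33 side 256 [447.5 -27. ] rms 1.4 bbox mid [447.3 -28.4  30.1] ext [60.5 64.3  8.2] zmed 30.5
yellow 33 top 150 [453.1 152. ] rms 1.2 bbox mid [453.4 151.9  30.9] ext [60.3 59.8  9.8] zmed 31.8
yellow 33 side 221 [452.  155.8] rms 1.2 bbox mid [451.8 156.   30. ] ext [60.5 61.5  7.2] zmed 31.7
red 33 top 148 [ 620.6 -228.1] rms 1.2 bbox mid [ 620.5 -227.9   31.9] ext [60.2 60.6 11.5] zmed 32.1
red 33 side 157 [ 618.8 -224.8] rms 1.6 bbox mid [ 618.9 -226.    29.6] ext [59.2 63.   7. ] zmed 30.0
brass 60 top 148 [ 460.5 -198.9] rms 1.3 bbox mid [ 459.8 -198.8   59.5] ext [60.6 61.2  8.6] zmed 59.2
brass 60 side 154 [ 458.1 -195. ] rms 1.5 bbox mid [ 458.  -195.7   57.1] ext [59.1 66.6  6.1] zmed 57.4
lid 15 top 642 [619.4 -14.1] rms 11.0 bbox mid [610.5 -16.   15.5] ext [84.8 93.8  8.9] zmed 14.6
lid 15 side 643 [617.4 -21.6] rms 10.7 bbox mid [612.6 -16.8  15.5] ext [87.4 95.2  8.9] zmed 13.9
lid 39 top 59 [624.1 -17.7] rms 4.0 bbox mid [622.  -15.5  38.5] ext [17.  16.1  9.6] zmed 38.2
lid 39 side 70 [620.6 -14.8] rms 3.6 bbox mid [620.3 -10.8  36.2] ext [17.9 19.2  5.5] zmed 37.1
```

Request:
move_arm([
  {"tx": 14.3, "ty": 36.6, "tz": -5, "claw": 85},
  {"tx": 14.3, "ty": 36.6, "tz": -5},
  {"tx": 14.3, "ty": 36.6, "tz": -5},
  {"tx": 14.3, "ty": 36.6, "tz": -5},
  {"tx": 14.3, "ty": 36.6, "tz": -5},
], force=30)

```text
schema error: expected keys tx, ty, tz, ax, ay, az, claw
```

Request:
move_arm([
  {"tx": 14.3, "ty": 36.6, "tz": -5},
  {"tx": 14.3, "ty": 36.6, "tz": -5},
  {"tx": 14.3, "ty": 36.6, "tz": -5},
  {"tx": 14.3, "ty": 36.6, "tz": -5},
  {"tx": 14.3, "ty": 36.6, "tz": -5},
])

```text
schema error: expected keys tx, ty, tz, ax, ay, az, claw
```

Request:
move_arm([
  {"tx": 14.3, "ty": 36.6, "tz": -5},
  {"tx": 14.3, "ty": 36.6, "tz": -5},
  {"tx": 14.3, "ty": 36.6, "tz": -5},
  {"tx": 14.3, "ty": 36.6, "tz": -5},
  {"tx": 0},
])

```text
schema error: expected keys tx, ty, tz, ax, ay, az, claw
```

Request:
move_arm([
  {"tx": 14.3, "ty": 36.6, "tz": -5, "ax": 0, "ay": 0, "az": 0, "claw": 85},
  {"tx": 14.3, "ty": 36.6, "tz": -5, "ax": 0, "ay": 0, "az": 0, "claw": 85},
  {"tx": 14.3, "ty": 36.6, "tz": -5, "ax": 0, "ay": 0, "az": 0, "claw": 85},
  {"tx": 14.3, "ty": 36.6, "tz": -5, "ax": 0, "ay": 0, "az": 0, "claw": 85},
  {"tx": 14.3, "ty": 36.6, "tz": -5, "ax": 0, "ay": 0, "az": 0, "claw": 85},
], force=30)

```text
clock: 0.52
tcp_pos: [305.6, -394.6, 205.7]
orientation: [-3.084, -0.598, 0.0]
contact_force: [0.7, 0.3, 0.0]
gripper_width: 85.3
gripper_force: 0.0
```

Request:
move_arm([
  {"tx": 14.3, "ty": 36.6, "tz": -5, "ax": 0, "ay": 0, "az": 0, "claw": 85},
  {"tx": 14.3, "ty": 36.6, "tz": -5, "ax": 0, "ay": 0, "az": 0, "claw": 85},
  {"tx": 14.3, "ty": 36.6, "tz": -5, "ax": 0, "ay": 0, "az": 0, "claw": 85},
  {"tx": 14.3, "ty": 36.6, "tz": -5, "ax": 0, "ay": 0, "az": 0, "claw": 85},
  {"tx": 14.3, "ty": 36.6, "tz": -5, "ax": 0, "ay": 0, "az": 0, "claw": 85},
])

```text
clock: 0.93
tcp_pos: [377.1, -211.7, 181.0]
orientation: [-3.084, -0.599, -0.0]
contact_force: [1.0, -1.0, -0.3]
gripper_width: 84.8
gripper_force: 0.0
```

Request:
move_arm([
  {"tx": 14.3, "ty": 36.6, "tz": -5, "ax": 0, "ay": 0, "az": 0, "claw": 85},
  {"tx": 14.3, "ty": 36.6, "tz": -5, "ax": 0, "ay": 0, "az": 0, "claw": 85},
  {"tx": 14.3, "ty": 36.6, "tz": -5, "ax": 0, "ay": 0, "az": 0, "claw": 85},
  {"tx": 14.3, "ty": 36.6, "tz": -5, "ax": 0, "ay": 0, "az": 0, "claw": 85},
  {"tx": 0, "ty": 0, "tz": 0, "ax": 0, "ay": 0, "az": 0, "claw": 85},
])

```text
clock: 1.35
tcp_pos: [435.7, -61.9, 160.6]
orientation: [-3.081, -0.605, -0.001]
contact_force: [-0.5, 0.6, 0.2]
gripper_width: 85.1
gripper_force: 0.0
```

Request:
move_arm([
  {"tx": 7, "ty": 17, "tz": -25, "ax": 0, "ay": 0, "az": 0, "claw": 85},
  {"tx": 7, "ty": 17, "tz": -25, "ax": 0, "ay": 0, "az": 0, "claw": 85},
  {"tx": 0, "ty": 0, "tz": -25, "ax": 0, "ay": 0, "az": 0, "claw": 85},
  {"tx": 0, "ty": 0, "tz": -15, "ax": 0, "ay": 0, "az": 0, "claw": 85},
  {"tx": 0, "ty": 0, "tz": 0, "ax": 0, "ay": 0, "az": 0, "claw": 85},
])

```text
clock: 1.77
tcp_pos: [445.9, -32.8, 68.6]
orientation: [-3.082, -0.6, 0.008]
contact_force: [-1.3, 0.2, -0.9]
gripper_width: 85.0
gripper_force: 0.0
```

Run:
```python
from h import *
o=arm.observe();print(o["clock"],o["tcp_pos"],o["orientation"],o["qd"].round(3))
p,d=arm.capture("side");cv2.imwrite("pics/s1.png",cv2.resize(p[120:300,240:440,::-1],None,fx=3,fy=3))
o=arm.observe();print(o["clock"],o["tcp_pos"])
```

```text
1.7667 [445.90600041 -32.77715601  68.55831407] [-3.0822849  -0.60015331  0.00828481] [-0.01  -0.052 -0.03  -0.001  0.073  0.002]
1.8167 [446.76465449 -33.04787547  70.04489706]
```

View pics/s1.png

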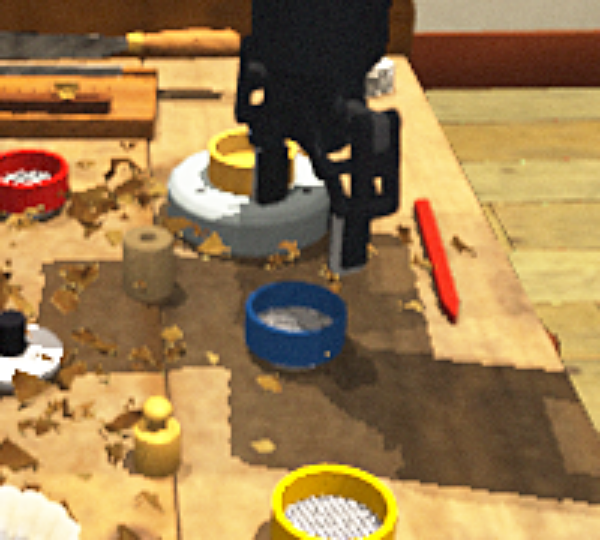

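Gripper is above the blue sieve (crop (297,320)), with fingertips at crop (270,200) and (345,270). I'll check that against the projection of the measured TCP.

Run:
```python
from h import *
o=arm.observe();t=o["tcp_pos"];print(t,o["orientation"])
R=cv2.Rodrigues(o["orientation"])[0];print(R.round(3))
for s in(-45,45):
  for dz in (0,13):
    print(s,dz,(project("side",t+s*R[:,1]+[0,0,dz])-[240,120])*3)
for c in ((448.5,-30,33),(449,-31.6,33),(447.5,-27,33)): print((project("side",np.array(c))-[240,120])*3)
```

```text
[446.76465449 -33.04787547  70.04489706] [-3.08285014 -0.59946305  0.00586267]
[[ 0.927  0.375 -0.004]
 [ 0.375 -0.927  0.   ]
 [-0.003 -0.002 -1.   ]]
-45 0 [337.431018   284.12697424]
-45 13 [339.06233167 264.56663706]
45 0 [262.9002109  215.87625595]
45 13 [263.83141309 197.40583956]
[292.91696498 303.79389915]
[291.76834878 302.41776568]
[295.1830759  306.38429155]
```

Request:
move_arm([
  {"tx": 1, "ty": 1.5, "tz": -22, "ax": 0, "ay": 0, "az": 0, "claw": 85},
  {"tx": 0, "ty": 0, "tz": -22, "ax": 0, "ay": 0, "az": 0, "claw": 85},
  {"tx": 0, "ty": 0, "tz": -20, "ax": 0, "ay": 0, "az": 0, "claw": 85},
  {"tx": 0, "ty": 0, "tz": 0, "ax": 0, "ay": 0, "az": 0, "claw": 70},
  {"tx": 0, "ty": 0, "tz": 0, "ax": 0, "ay": 0, "az": 0, "claw": 55},
], force=40)

```text
clock: 2.23
tcp_pos: [449.1, -31.9, 7.8]
orientation: [-3.084, -0.598, 0.001]
contact_force: [-0.9, 1.0, 1.3]
gripper_width: 63.5
gripper_force: 0.5
```

Request:
move_arm([
  {"tx": 0, "ty": 0, "tz": 0, "ax": 0, "ay": 0, "az": 0, "claw": 55},
  {"tx": 0, "ty": 0, "tz": 0, "ax": 0, "ay": 0, "az": 0, "claw": 55},
  {"tx": 0, "ty": 0, "tz": 0, "ax": 0, "ay": 0, "az": 0, "claw": 55},
  {"tx": 0, "ty": 0, "tz": 0, "ax": 0, "ay": 0, "az": 0, "claw": 55},
  {"tx": 0, "ty": 0, "tz": 0, "ax": 0, "ay": 0, "az": 0, "claw": 55},
])

```text
clock: 2.65
tcp_pos: [450.2, -31.7, 8.3]
orientation: [3.083, 0.599, 0.003]
contact_force: [-1.5, -0.6, 8.9]
gripper_width: 59.4
gripper_force: 44.8
```

Request:
move_arm([
  {"tx": 0, "ty": 0, "tz": 5, "ax": 0, "ay": 0, "az": 0, "claw": 55},
  {"tx": 0, "ty": 0, "tz": 15, "ax": 0, "ay": 0, "az": 0, "claw": 55},
  {"tx": 0, "ty": 0, "tz": 25, "ax": 0, "ay": 0, "az": 0, "claw": 55},
  {"tx": 0, "ty": 0, "tz": 25, "ax": 0, "ay": 0, "az": 0, "claw": 55},
  {"tx": 0, "ty": 0, "tz": 15, "ax": 0, "ay": 0, "az": 0, "claw": 55},
])

```text
clock: 3.07
tcp_pos: [449.8, -31.7, 94.7]
orientation: [3.083, 0.599, 0.003]
contact_force: [-0.2, -1.0, -0.7]
gripper_width: 59.8
gripper_force: 43.6
```

Request:
move_arm([
  {"tx": 1, "ty": -17, "tz": 0, "ax": 0, "ay": 0, "az": 0, "claw": 55},
  {"tx": 2, "ty": -30, "tz": 0, "ax": 0, "ay": 0, "az": 0, "claw": 55},
  {"tx": 2, "ty": -30, "tz": 0, "ax": 0, "ay": 0, "az": 0, "claw": 55},
  {"tx": 2, "ty": -30, "tz": 0, "ax": 0, "ay": 0, "az": 0, "claw": 55},
  {"tx": 2, "ty": -30, "tz": 0, "ax": 0, "ay": 0, "az": 0, "claw": 55},
])

```text
clock: 3.48
tcp_pos: [458.1, -169.9, 92.9]
orientation: [3.084, 0.6, 0.001]
contact_force: [0.6, -0.1, -0.3]
gripper_width: 59.7
gripper_force: 43.6
```

Request:
move_arm([
  {"tx": 2, "ty": -30, "tz": 0, "ax": 0, "ay": 0, "az": 0, "claw": 55},
  {"tx": 0, "ty": 0, "tz": 0, "ax": 0, "ay": 0, "az": 0, "claw": 55},
  {"tx": 0, "ty": 0, "tz": 0, "ax": 0, "ay": 0, "az": 0, "claw": 55},
])

```text
clock: 3.73
tcp_pos: [460.1, -199.9, 92.6]
orientation: [3.085, 0.595, 0.0]
contact_force: [-1.1, 1.3, -1.3]
gripper_width: 59.6
gripper_force: 43.6
```

Run:
```python
from h import *
p,d=arm.capture("side");cv2.imwrite("pics/s2.png",cv2.resize(p[60:240,240:440,::-1],None,fx=3,fy=3))
o=arm.observe();t=o["tcp_pos"];print(o["clock"],t,o["orientation"],o["gripper_width"],o["contact_force"])
P=pts("side",p,d,'blue',t,48,(60,150));print(P.min(0),P.max(0))
q,e=mid(P[P[:,1]>t[1]+5],31);print(q,e)
```

```text
3.7833 [ 459.77787188 -198.74776913   92.42058847] [-3.08391075e+00 -5.96623079e-01  5.16745677e-04] 59.578564361175246 [ 0.25434515 -0.51013296 -0.81716116]
[ 435.41892991 -231.42981609   94.42291512] [ 488.92440932 -157.50654259  141.59335403]
[ 457.29933088 -197.78508734] 2.558890343073405
```

View pics/s2.png

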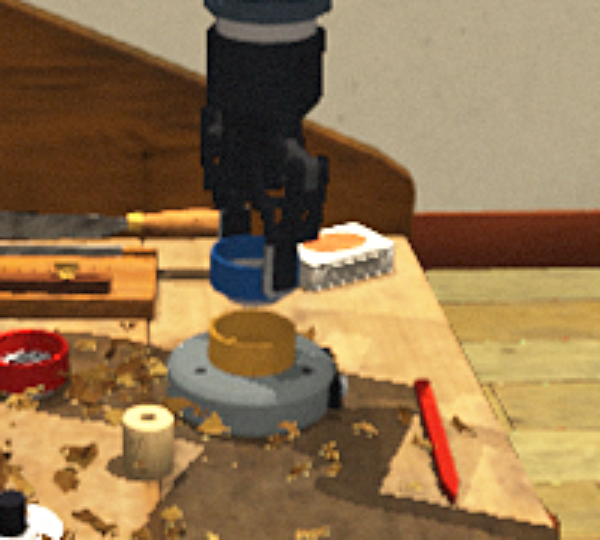

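Level in the fingers, and the blue frame (crop (250,268)) is centred over the pan (crop (252,340)). Lowering.

Request:
move_arm([
  {"tx": 0, "ty": 0, "tz": -12, "ax": 0, "ay": 0, "az": 0, "claw": 55},
  {"tx": 0, "ty": 0, "tz": -12, "ax": 0, "ay": 0, "az": 0, "claw": 55},
  {"tx": 0, "ty": 0, "tz": -4, "ax": 0, "ay": 0, "az": 0, "claw": 55},
  {"tx": 0, "ty": 0, "tz": -3, "ax": 0, "ay": 0, "az": 0, "claw": 55},
  {"tx": 0, "ty": 0, "tz": 0, "ax": 0, "ay": 0, "az": 0, "claw": 55},
])

```text
clock: 4.2
tcp_pos: [459.9, -197.7, 61.0]
orientation: [-3.083, -0.601, 0.001]
contact_force: [0.2, -0.4, -0.5]
gripper_width: 59.5
gripper_force: 43.7
```

Request:
move_arm([
  {"tx": 0, "ty": 0, "tz": -1, "ax": 0, "ay": 0, "az": 0, "claw": 55},
  {"tx": 0, "ty": 0, "tz": -1, "ax": 0, "ay": 0, "az": 0, "claw": 55},
  {"tx": 0, "ty": 0, "tz": 0, "ax": 0, "ay": 0, "az": 0, "claw": 55},
])

```text
clock: 4.45
tcp_pos: [460.4, -198.6, 59.5]
orientation: [3.084, 0.599, 0.001]
contact_force: [-0.4, -1.4, -0.9]
gripper_width: 59.8
gripper_force: 43.7
```

Request:
move_arm([
  {"tx": 0, "ty": 0, "tz": -1, "ax": 0, "ay": 0, "az": 0, "claw": 55},
  {"tx": 0, "ty": 0, "tz": 0, "ax": 0, "ay": 0, "az": 0, "claw": 55},
])

```text
clock: 4.62
tcp_pos: [460.5, -198.7, 59.3]
orientation: [3.084, 0.599, 0.001]
contact_force: [-2.6, 2.4, 12.0]
gripper_width: 60.1
gripper_force: 45.1
```

Request:
move_arm([
  {"tx": 0, "ty": 0, "tz": -1, "ax": 0, "ay": 0, "az": 0, "claw": 55},
  {"tx": 0, "ty": 0, "tz": 0, "ax": 0, "ay": 0, "az": 0, "claw": 55},
])

```text
clock: 4.78
tcp_pos: [460.6, -198.6, 59.3]
orientation: [3.084, 0.599, 0.001]
contact_force: [-7.1, 4.3, 26.7]
gripper_width: 59.6
gripper_force: 46.8
```

Seated: contact at the expected height. Ease off, open and rise.

Request:
move_arm([
  {"tx": 0, "ty": 0, "tz": 2, "ax": 0, "ay": 0, "az": 0, "claw": 55},
  {"tx": 0, "ty": 0, "tz": 0, "ax": 0, "ay": 0, "az": 0, "claw": 75},
  {"tx": 0, "ty": 0, "tz": 0, "ax": 0, "ay": 0, "az": 0, "claw": 85},
  {"tx": 0, "ty": 0, "tz": 0, "ax": 0, "ay": 0, "az": 0, "claw": 85},
  {"tx": 0, "ty": 0, "tz": 0, "ax": 0, "ay": 0, "az": 0, "claw": 85},
])

```text
clock: 5.2
tcp_pos: [460.2, -198.6, 59.1]
orientation: [-3.084, -0.599, 0.0]
contact_force: [-0.6, -0.0, -0.2]
gripper_width: 85.1
gripper_force: 0.0
```

Request:
move_arm([
  {"tx": 0, "ty": 0, "tz": 10, "ax": 0, "ay": 0, "az": 0, "claw": 85},
  {"tx": 0, "ty": 0, "tz": 20, "ax": 0, "ay": 0, "az": 0, "claw": 85},
  {"tx": 0, "ty": 0, "tz": 25, "ax": 0, "ay": 0, "az": 0, "claw": 85},
  {"tx": 0, "ty": 0, "tz": 15, "ax": 0, "ay": 0, "az": 0, "claw": 85},
  {"tx": 0, "ty": 20, "tz": 0, "ax": 0, "ay": 0, "az": 0, "claw": 85},
])

```text
clock: 5.62
tcp_pos: [462.9, -181.2, 133.1]
orientation: [3.08, 0.596, 0.008]
contact_force: [-0.0, 0.0, 0.6]
gripper_width: 85.1
gripper_force: 0.0
```

Request:
move_arm([
  {"tx": -1, "ty": 40, "tz": 0, "ax": 0, "ay": 0, "az": 0, "claw": 85},
  {"tx": -1, "ty": 40, "tz": 0, "ax": 0, "ay": 0, "az": 0, "claw": 85},
  {"tx": -1, "ty": 40, "tz": 0, "ax": 0, "ay": 0, "az": 0, "claw": 85},
  {"tx": -1, "ty": 40, "tz": 0, "ax": 0, "ay": 0, "az": 0, "claw": 85},
  {"tx": -1, "ty": 40, "tz": 0, "ax": 0, "ay": 0, "az": 0, "claw": 85},
])

```text
clock: 6.03
tcp_pos: [454.9, 23.0, 130.0]
orientation: [3.084, 0.598, 0.001]
contact_force: [1.1, 0.7, -0.3]
gripper_width: 85.1
gripper_force: 0.0
```

Request:
move_arm([
  {"tx": -1, "ty": 40, "tz": 0, "ax": 0, "ay": 0, "az": 0, "claw": 85},
  {"tx": -1, "ty": 40, "tz": 0, "ax": 0, "ay": 0, "az": 0, "claw": 85},
  {"tx": 0, "ty": 30, "tz": 0, "ax": 0, "ay": 0, "az": 0, "claw": 85},
  {"tx": 0, "ty": 20, "tz": -30, "ax": 0, "ay": 0, "az": 0, "claw": 85},
  {"tx": 0, "ty": 0, "tz": 0, "ax": 0, "ay": 0, "az": 0, "claw": 85},
])

```text
clock: 6.45
tcp_pos: [451.9, 154.2, 97.0]
orientation: [-3.083, -0.604, 0.004]
contact_force: [-1.6, -0.7, -0.2]
gripper_width: 84.8
gripper_force: 0.0
```

Run:
```python
from h import *
p,d=arm.capture("top")
o=arm.observe();print(o["clock"],o["tcp_pos"],o["orientation"])
P=pts("top",p,d,'blue',(460,-199),48,(60,100));print(len(P),mid(P,29),np.median(P[:,2]))
print(np.polyfit(P[:,0],P[:,2],1),np.polyfit(P[:,1],P[:,2],1))
P=pts("top",p,d,'yellow',(453,152),48,(26,40));print(len(P), len(P)>9 and mid(P,29))
```

```text
6.5 [451.71681105 152.5727305   98.02235152] [ 3.08260844  0.60397269 -0.00528382]
195 (array([ 460.66901444, -198.14413107]), np.float64(1.201530513817228)) 82.80175673073393
[-1.42392877e-02  8.81574154e+01] [-2.91092007e-02  7.58383713e+01]
45 (array([452.96717346, 152.4018162 ]), np.float64(0.9380961014524055))
```

Blue is home (rim at 83 mm, centred within 1 mm). Now yellow.

Request:
move_arm([
  {"tx": 0, "ty": 0.7, "tz": -30, "ax": 0, "ay": 0, "az": 0, "claw": 85},
  {"tx": 0, "ty": 0, "tz": -30, "ax": 0, "ay": 0, "az": 0, "claw": 85},
  {"tx": 0, "ty": 0, "tz": -20, "ax": 0, "ay": 0, "az": 0, "claw": 85},
  {"tx": 0, "ty": 0, "tz": -12, "ax": 0, "ay": 0, "az": 0, "claw": 85},
  {"tx": 0, "ty": 0, "tz": 0, "ax": 0, "ay": 0, "az": 0, "claw": 70},
], force=40)

```text
clock: 6.92
tcp_pos: [452.0, 150.7, 6.0]
orientation: [3.084, 0.598, -0.006]
contact_force: [-0.4, 0.1, 0.7]
gripper_width: 74.7
gripper_force: 0.0
```

Request:
move_arm([
  {"tx": 0, "ty": 0, "tz": 0, "ax": 0, "ay": 0, "az": 0, "claw": 55},
  {"tx": 0, "ty": 0, "tz": 0, "ax": 0, "ay": 0, "az": 0, "claw": 55},
  {"tx": 0, "ty": 0, "tz": 0, "ax": 0, "ay": 0, "az": 0, "claw": 55},
  {"tx": 0, "ty": 0, "tz": 0, "ax": 0, "ay": 0, "az": 0, "claw": 55},
  {"tx": 0, "ty": 0, "tz": 0, "ax": 0, "ay": 0, "az": 0, "claw": 55},
])

```text
clock: 7.33
tcp_pos: [454.2, 152.1, 8.3]
orientation: [-3.084, -0.599, -0.003]
contact_force: [0.3, -3.1, 6.4]
gripper_width: 61.1
gripper_force: 44.2
```

Request:
move_arm([
  {"tx": 0, "ty": 0, "tz": 5, "ax": 0, "ay": 0, "az": 0, "claw": 55},
  {"tx": 0, "ty": 0, "tz": 20, "ax": 0, "ay": 0, "az": 0, "claw": 55},
  {"tx": 0, "ty": 0, "tz": 30, "ax": 0, "ay": 0, "az": 0, "claw": 55},
  {"tx": 0, "ty": 0, "tz": 30, "ax": 0, "ay": 0, "az": 0, "claw": 55},
  {"tx": 0, "ty": 0, "tz": 20, "ax": 0, "ay": 0, "az": 0, "claw": 55},
])

```text
clock: 7.75
tcp_pos: [453.7, 152.3, 115.0]
orientation: [-3.084, -0.599, -0.003]
contact_force: [1.5, 1.0, -0.7]
gripper_width: 61.3
gripper_force: 44.1
```

Request:
move_arm([
  {"tx": 0, "ty": -20, "tz": 0, "ax": 0, "ay": 0, "az": 0, "claw": 55},
  {"tx": 1, "ty": -36, "tz": 0, "ax": 0, "ay": 0, "az": 0, "claw": 55},
  {"tx": 1, "ty": -36, "tz": 0, "ax": 0, "ay": 0, "az": 0, "claw": 55},
  {"tx": 1, "ty": -36, "tz": 0, "ax": 0, "ay": 0, "az": 0, "claw": 55},
  {"tx": 1, "ty": -36, "tz": 0, "ax": 0, "ay": 0, "az": 0, "claw": 55},
])

```text
clock: 8.17
tcp_pos: [456.9, -13.3, 112.9]
orientation: [3.084, 0.601, 0.001]
contact_force: [0.5, 1.7, -0.4]
gripper_width: 61.3
gripper_force: 44.1
```

Request:
move_arm([
  {"tx": 1, "ty": -36, "tz": 0, "ax": 0, "ay": 0, "az": 0, "claw": 55},
  {"tx": 1, "ty": -36, "tz": 0, "ax": 0, "ay": 0, "az": 0, "claw": 55},
  {"tx": 1, "ty": -36, "tz": 0, "ax": 0, "ay": 0, "az": 0, "claw": 55},
  {"tx": 0.2, "ty": -36, "tz": 0, "ax": 0, "ay": 0, "az": 0, "claw": 55},
  {"tx": 0, "ty": -26, "tz": 0, "ax": 0, "ay": 0, "az": 0, "claw": 55},
])

```text
clock: 8.58
tcp_pos: [460.3, -184.6, 112.9]
orientation: [3.083, 0.598, 0.001]
contact_force: [1.3, 0.4, -1.3]
gripper_width: 61.5
gripper_force: 44.1
```

Request:
move_arm([
  {"tx": 0, "ty": -16.5, "tz": 0, "ax": 0, "ay": 0, "az": 0, "claw": 55},
  {"tx": 0, "ty": 0, "tz": 0, "ax": 0, "ay": 0, "az": 0, "claw": 55},
  {"tx": 0, "ty": 0, "tz": 0, "ax": 0, "ay": 0, "az": 0, "claw": 55},
])

```text
clock: 8.83
tcp_pos: [460.1, -198.9, 112.5]
orientation: [-3.084, -0.596, 0.0]
contact_force: [-0.0, 0.5, -2.4]
gripper_width: 62.0
gripper_force: 44.1
```

Run:
```python
from h import *
p,d=arm.capture("side");cv2.imwrite("pics/s3.png",cv2.resize(p[60:240,240:440,::-1],None,fx=3,fy=3))
o=arm.observe();print(o["clock"],o["tcp_pos"],o["orientation"],o["gripper_width"])
```

```text
8.8833 [ 460.01608193 -198.09473414  112.37059263] [-3.08365695e+00 -5.97664378e-01  5.41188293e-04] 61.4024971284791
```

View pics/s3.png

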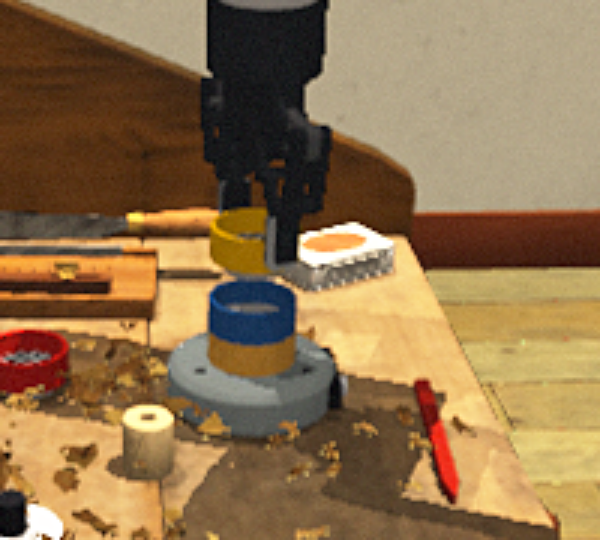

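Yellow (crop (250,240)) is held level above blue (crop (253,310)), which sits flush in the pan. Lowering.

Request:
move_arm([
  {"tx": 0, "ty": 0, "tz": -12, "ax": 0, "ay": 0, "az": 0, "claw": 55},
  {"tx": 0, "ty": 0, "tz": -10, "ax": 0, "ay": 0, "az": 0, "claw": 55},
  {"tx": 0, "ty": 0, "tz": -4, "ax": 0, "ay": 0, "az": 0, "claw": 55},
  {"tx": 0, "ty": 0, "tz": -2, "ax": 0, "ay": 0, "az": 0, "claw": 55},
  {"tx": 0, "ty": 0, "tz": 0, "ax": 0, "ay": 0, "az": 0, "claw": 55},
])

```text
clock: 9.3
tcp_pos: [460.1, -197.7, 83.8]
orientation: [-3.083, -0.6, 0.002]
contact_force: [0.9, 0.5, -0.7]
gripper_width: 61.1
gripper_force: 44.1
```

Request:
move_arm([
  {"tx": 0, "ty": 0, "tz": -1.5, "ax": 0, "ay": 0, "az": 0, "claw": 55},
  {"tx": 0, "ty": 0, "tz": 0, "ax": 0, "ay": 0, "az": 0, "claw": 55},
  {"tx": 0, "ty": 0, "tz": -1, "ax": 0, "ay": 0, "az": 0, "claw": 55},
  {"tx": 0, "ty": 0, "tz": 0, "ax": 0, "ay": 0, "az": 0, "claw": 55},
])

```text
clock: 9.63
tcp_pos: [460.7, -198.2, 83.2]
orientation: [-3.084, -0.599, -0.001]
contact_force: [-5.1, 3.4, 16.3]
gripper_width: 60.9
gripper_force: 45.6
```

Request:
move_arm([
  {"tx": 0, "ty": 0, "tz": 1, "ax": 0, "ay": 0, "az": 0, "claw": 55},
  {"tx": 0, "ty": 0, "tz": 0, "ax": 0, "ay": 0, "az": 0, "claw": 75},
  {"tx": 0, "ty": 0, "tz": 0, "ax": 0, "ay": 0, "az": 0, "claw": 85},
  {"tx": 0, "ty": 0, "tz": 0, "ax": 0, "ay": 0, "az": 0, "claw": 85},
  {"tx": 0, "ty": 0, "tz": 0, "ax": 0, "ay": 0, "az": 0, "claw": 85},
])

```text
clock: 10.05
tcp_pos: [460.5, -198.5, 82.7]
orientation: [3.084, 0.599, 0.0]
contact_force: [0.0, 0.5, 0.8]
gripper_width: 84.9
gripper_force: 0.0
```

Request:
move_arm([
  {"tx": 0, "ty": 0, "tz": 10, "ax": 0, "ay": 0, "az": 0, "claw": 85},
  {"tx": 0, "ty": 0, "tz": 20, "ax": 0, "ay": 0, "az": 0, "claw": 85},
  {"tx": 0, "ty": 0, "tz": 20, "ax": 0, "ay": 0, "az": 0, "claw": 85},
  {"tx": 10, "ty": -2, "tz": 0, "ax": 0, "ay": 0, "az": 0, "claw": 85},
  {"tx": 30, "ty": -5, "tz": 0, "ax": 0, "ay": 0, "az": 0, "claw": 85},
])

```text
clock: 10.47
tcp_pos: [498.7, -205.2, 134.1]
orientation: [-3.084, -0.598, 0.001]
contact_force: [0.6, -0.7, -1.3]
gripper_width: 85.3
gripper_force: 0.0
```

Request:
move_arm([
  {"tx": 35, "ty": -7, "tz": 0, "ax": 0, "ay": 0, "az": 0, "claw": 85},
  {"tx": 35, "ty": -7, "tz": 0, "ax": 0, "ay": 0, "az": 0, "claw": 85},
  {"tx": 35, "ty": -7, "tz": 0, "ax": 0, "ay": 0, "az": 0, "claw": 85},
  {"tx": 15, "ty": -1.6, "tz": -30, "ax": 0, "ay": 0, "az": 0, "claw": 85},
  {"tx": 0, "ty": 0, "tz": 0, "ax": 0, "ay": 0, "az": 0, "claw": 85},
])

```text
clock: 10.88
tcp_pos: [622.2, -227.8, 98.5]
orientation: [-3.082, -0.6, 0.003]
contact_force: [-2.6, 0.0, -0.8]
gripper_width: 85.2
gripper_force: 0.0
```

Run:
```python
from h import *
p,d=arm.capture("top");q,e=arm.capture("side")
o=arm.observe();print(o["clock"],o["tcp_pos"],o["orientation"])
for n,a,b in(("top",p,d),("side",q,e)):
  P=pts(n,a,b,'yellow',(460,-199),48,(95,125));print(n,len(P),len(P)>9 and (mid(P,29),np.median(P[:,2])))
  P=pts(n,a,b,'red',(620,-227),48,(26,40));print(len(P), len(P)>9 and mid(P,29))
  P=pts(n,a,b,'black',(621,-16),25,(32,46));print('knob',len(P), (P.min(0)+P.max(0))/2,np.ptp(P,0))
h=cv2.imwrite("pics/s4.png",cv2.resize(q[60:240,220:420,::-1],None,fx=3,fy=3))
```

```text
10.9833 [ 619.65620824 -227.53747804  101.06231711] [-3.08203172 -0.59939709  0.00478816]
top 30 ((array([ 460.81207999, -197.91940904]), np.float64(0.9383647182184869)), np.float64(107.47921628063557))
16 (array([ 583.15059558, -185.46001808]), np.float64(1.6356404121075485))
knob 38 [620.54554477 -16.59118296  36.89635507] [14.76424575 13.82472924  7.60302788]
side 12 ((array([ 460.48783507, -194.08049205]), np.float64(0.6520931271269362)), np.float64(100.75554489317747))
139 (array([ 618.56946029, -224.65347567]), np.float64(1.478770474862275))
knob 64 [621.17929954 -10.38218717  35.62474147] [16.44266865 17.4741069   7.1927439 ]
```

View pics/s4.png

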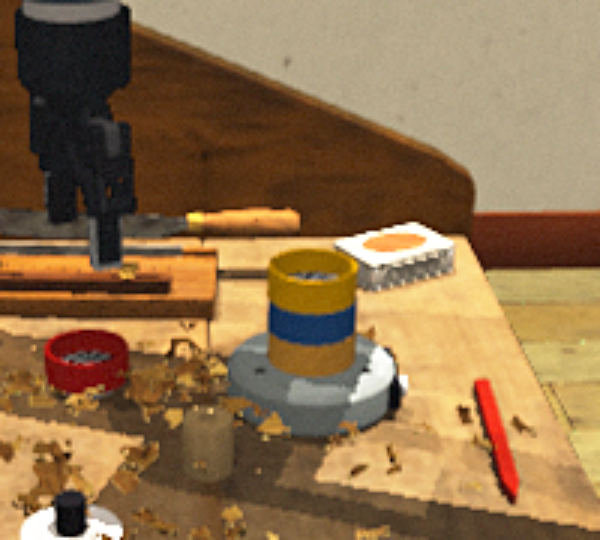

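Yellow is flush on blue (crop (313,285)) and level; red is undisturbed at crop (87,362). Grasping red.

Request:
move_arm([
  {"tx": 0, "ty": 0, "tz": -30, "ax": 0, "ay": 0, "az": 0, "claw": 85},
  {"tx": 0, "ty": 0, "tz": -30, "ax": 0, "ay": 0, "az": 0, "claw": 85},
  {"tx": 0, "ty": 0, "tz": -20, "ax": 0, "ay": 0, "az": 0, "claw": 85},
  {"tx": 0, "ty": 0, "tz": -15.5, "ax": 0, "ay": 0, "az": 0, "claw": 85},
  {"tx": 0, "ty": 0, "tz": 0, "ax": 0, "ay": 0, "az": 0, "claw": 70},
], force=40)

```text
clock: 11.4
tcp_pos: [617.8, -227.3, 5.2]
orientation: [-3.082, -0.598, 0.006]
contact_force: [-2.1, 0.4, -0.4]
gripper_width: 75.1
gripper_force: 0.0
```

Request:
move_arm([
  {"tx": 0, "ty": 0, "tz": 0, "ax": 0, "ay": 0, "az": 0, "claw": 55},
  {"tx": 0, "ty": 0, "tz": 0, "ax": 0, "ay": 0, "az": 0, "claw": 55},
  {"tx": 0, "ty": 0, "tz": 0, "ax": 0, "ay": 0, "az": 0, "claw": 55},
  {"tx": 0, "ty": 0, "tz": 0, "ax": 0, "ay": 0, "az": 0, "claw": 55},
  {"tx": 0, "ty": 0, "tz": 0, "ax": 0, "ay": 0, "az": 0, "claw": 55},
])

```text
clock: 11.82
tcp_pos: [621.1, -228.3, 8.5]
orientation: [3.083, 0.599, 0.002]
contact_force: [-0.6, 0.8, 4.2]
gripper_width: 61.3
gripper_force: 43.9
```

Request:
move_arm([
  {"tx": 0, "ty": 0, "tz": 10, "ax": 0, "ay": 0, "az": 0, "claw": 55},
  {"tx": 0, "ty": 0, "tz": 30, "ax": 0, "ay": 0, "az": 0, "claw": 55},
  {"tx": 0, "ty": 0, "tz": 30, "ax": 0, "ay": 0, "az": 0, "claw": 55},
  {"tx": 0, "ty": 0, "tz": 35, "ax": 0, "ay": 0, "az": 0, "claw": 55},
  {"tx": 0, "ty": 0, "tz": 30, "ax": 0, "ay": 0, "az": 0, "claw": 55},
])

```text
clock: 12.23
tcp_pos: [620.5, -228.0, 145.1]
orientation: [3.083, 0.599, 0.001]
contact_force: [0.3, -0.1, -0.7]
gripper_width: 61.1
gripper_force: 44.0
```

Request:
move_arm([
  {"tx": -20, "ty": 3.7, "tz": 0, "ax": 0, "ay": 0, "az": 0, "claw": 55},
  {"tx": -32, "ty": 6, "tz": 0, "ax": 0, "ay": 0, "az": 0, "claw": 55},
  {"tx": -32, "ty": 6, "tz": 0, "ax": 0, "ay": 0, "az": 0, "claw": 55},
  {"tx": -32, "ty": 6, "tz": 0, "ax": 0, "ay": 0, "az": 0, "claw": 55},
  {"tx": -28, "ty": 5, "tz": 0, "ax": 0, "ay": 0, "az": 0, "claw": 55},
])

```text
clock: 12.65
tcp_pos: [474.3, -200.7, 142.9]
orientation: [-3.084, -0.599, 0.0]
contact_force: [0.6, -0.4, -0.3]
gripper_width: 60.9
gripper_force: 43.9
```

Request:
move_arm([
  {"tx": -16, "ty": 3, "tz": 0, "ax": 0, "ay": 0, "az": 0, "claw": 55},
  {"tx": 0, "ty": 0, "tz": 0, "ax": 0, "ay": 0, "az": 0, "claw": 55},
  {"tx": 0, "ty": 0, "tz": 0, "ax": 0, "ay": 0, "az": 0, "claw": 55},
])

```text
clock: 12.9
tcp_pos: [460.4, -198.5, 143.3]
orientation: [3.083, 0.598, 0.002]
contact_force: [-0.8, -0.5, -0.9]
gripper_width: 61.5
gripper_force: 43.9
```

Run:
```python
from h import *
p,d=arm.capture("side");cv2.imwrite("pics/s5.png",cv2.resize(p[60:240,240:440,::-1],None,fx=3,fy=3))
o=arm.observe();print(o["clock"],o["tcp_pos"],o["orientation"],o["gripper_width"])
```

```text
12.95 [ 461.45699552 -198.7419334   143.29583987] [3.08277013e+00 5.98653583e-01 2.96441093e-03] 61.280631949822606
```

View pics/s5.png

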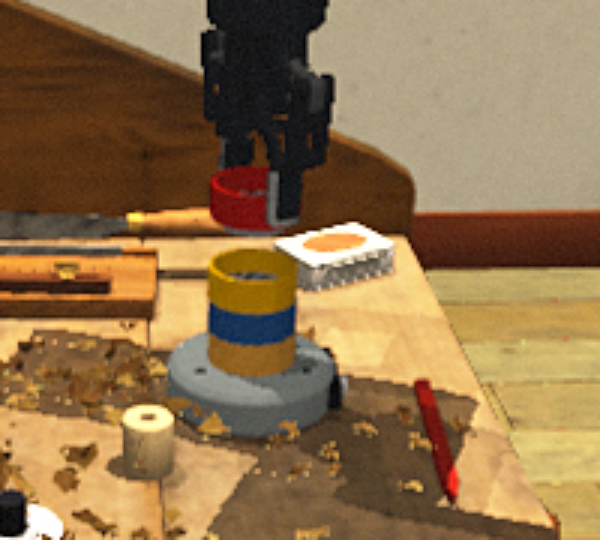

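Red (crop (252,200)) is level above yellow (crop (253,285)). Lowering.

Request:
move_arm([
  {"tx": 0, "ty": 0, "tz": -15, "ax": 0, "ay": 0, "az": 0, "claw": 55},
  {"tx": 0, "ty": 0, "tz": -12, "ax": 0, "ay": 0, "az": 0, "claw": 55},
  {"tx": 0, "ty": 0, "tz": -5, "ax": 0, "ay": 0, "az": 0, "claw": 55},
  {"tx": 0, "ty": 0, "tz": -2, "ax": 0, "ay": 0, "az": 0, "claw": 55},
  {"tx": 0, "ty": 0, "tz": 0, "ax": 0, "ay": 0, "az": 0, "claw": 55},
])

```text
clock: 13.37
tcp_pos: [461.0, -198.4, 108.1]
orientation: [-3.084, -0.599, 0.0]
contact_force: [0.0, 0.1, -0.5]
gripper_width: 61.4
gripper_force: 43.9
```

Request:
move_arm([
  {"tx": 0, "ty": 0, "tz": -1.5, "ax": 0, "ay": 0, "az": 0, "claw": 55},
  {"tx": 0, "ty": 0, "tz": 0, "ax": 0, "ay": 0, "az": 0, "claw": 55},
  {"tx": 0, "ty": 0, "tz": -1, "ax": 0, "ay": 0, "az": 0, "claw": 55},
  {"tx": 0, "ty": 0, "tz": 0, "ax": 0, "ay": 0, "az": 0, "claw": 55},
])

```text
clock: 13.7
tcp_pos: [461.3, -198.6, 107.3]
orientation: [3.083, 0.599, 0.002]
contact_force: [-3.5, 1.8, 11.8]
gripper_width: 61.3
gripper_force: 45.1
```

Request:
move_arm([
  {"tx": 0, "ty": 0, "tz": 1, "ax": 0, "ay": 0, "az": 0, "claw": 55},
  {"tx": 0, "ty": 0, "tz": 0, "ax": 0, "ay": 0, "az": 0, "claw": 75},
  {"tx": 0, "ty": 0, "tz": 0, "ax": 0, "ay": 0, "az": 0, "claw": 85},
  {"tx": 0, "ty": 0, "tz": 0, "ax": 0, "ay": 0, "az": 0, "claw": 85},
  {"tx": 0, "ty": 0, "tz": 0, "ax": 0, "ay": 0, "az": 0, "claw": 85},
])

```text
clock: 14.12
tcp_pos: [460.4, -198.3, 106.7]
orientation: [-3.084, -0.599, 0.0]
contact_force: [-0.1, -0.3, 1.2]
gripper_width: 84.9
gripper_force: 0.0
```

Request:
move_arm([
  {"tx": 0, "ty": 0, "tz": 10, "ax": 0, "ay": 0, "az": 0, "claw": 85},
  {"tx": 0, "ty": 0, "tz": 20, "ax": 0, "ay": 0, "az": 0, "claw": 85},
  {"tx": 0, "ty": 0, "tz": 20, "ax": 0, "ay": 0, "az": 0, "claw": 85},
  {"tx": 11, "ty": 12, "tz": 0, "ax": 0, "ay": 0, "az": 0, "claw": 85},
  {"tx": 25, "ty": 28, "tz": 0, "ax": 0, "ay": 0, "az": 0, "claw": 85},
])

```text
clock: 14.53
tcp_pos: [495.9, -160.1, 158.8]
orientation: [3.083, 0.594, 0.002]
contact_force: [0.0, -0.6, 0.1]
gripper_width: 85.2
gripper_force: 0.0
```

Request:
move_arm([
  {"tx": 25, "ty": 28, "tz": 0, "ax": 0, "ay": 0, "az": 0, "claw": 85},
  {"tx": 25, "ty": 28, "tz": 0, "ax": 0, "ay": 0, "az": 0, "claw": 85},
  {"tx": 25, "ty": 28, "tz": 0, "ax": 0, "ay": 0, "az": 0, "claw": 85},
  {"tx": 25, "ty": 28, "tz": 0, "ax": 0, "ay": 0, "az": 0, "claw": 70},
  {"tx": 15, "ty": 20, "tz": -20, "ax": 0, "ay": 0, "az": 0, "claw": 60},
])

```text
clock: 14.95
tcp_pos: [616.4, -24.0, 140.8]
orientation: [3.082, 0.6, 0.012]
contact_force: [0.6, -0.9, -0.1]
gripper_width: 63.7
gripper_force: 0.0
```

Request:
move_arm([
  {"tx": 10, "ty": 10.3, "tz": -20, "ax": 0, "ay": 0, "az": 0, "claw": 50},
  {"tx": 0, "ty": 0, "tz": -30, "ax": 0, "ay": 0, "az": 0, "claw": 50},
  {"tx": 0, "ty": 0, "tz": 0, "ax": 0, "ay": 0, "az": 0, "claw": 50},
  {"tx": 0, "ty": 0, "tz": 0, "ax": 0, "ay": 0, "az": 0, "claw": 50},
])

```text
clock: 15.28
tcp_pos: [620.1, -15.9, 86.0]
orientation: [-3.083, -0.6, 0.006]
contact_force: [0.2, -0.3, 0.5]
gripper_width: 50.1
gripper_force: 0.0
```

Run:
```python
from h import *
p,d=arm.capture("top");q,e=arm.capture("side")
o=arm.observe();print(o["clock"],o["tcp_pos"],o["orientation"])
for n,a,b in(("top",p,d),("side",q,e)):
  P=pts(n,a,b,'red',(460,-199),48,(115,150));print(n,len(P),len(P)>9 and (mid(P,29),np.median(P[:,2])))
h=cv2.imwrite("pics/s6.png",cv2.resize(q[110:270,180:380,::-1],None,fx=3,fy=3))
for s in(-25,25):
  R=cv2.Rodrigues(o["orientation"])[0]; print((project("side",o["tcp_pos"]+s*R[:,1])-[180,110])*3)
```

```text
15.3833 [621.89274221 -16.4731089   88.32645633] [3.08383218e+00 5.98254808e-01 1.60964076e-03]
top 197 ((array([ 461.76271873, -197.83167563]), np.float64(1.2982199945162707)), np.float64(131.1691254969944))
side 398 ((array([ 460.07038306, -193.91652274]), np.float64(1.5045982559009825)), np.float64(124.40353764300602))
[196.93733305 290.28008948]
[168.72856496 251.36382322]
```

View pics/s6.png

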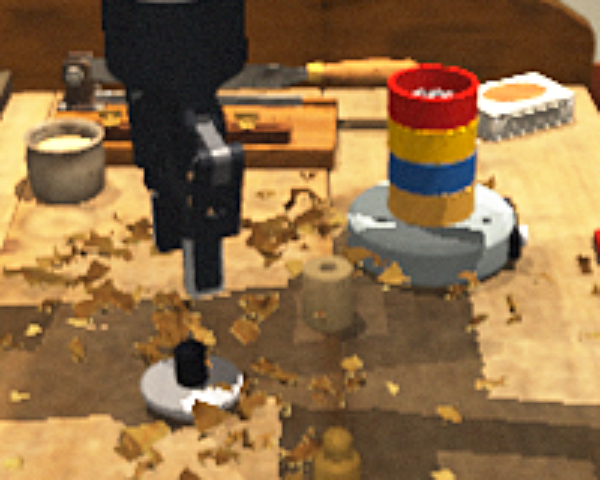

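Red is flush (crop (433,95)) and the stack is straight. The lid knob (crop (190,362)) is right below the fingers. Grasping the knob.

Request:
move_arm([
  {"tx": 0, "ty": 0, "tz": -25, "ax": 0, "ay": 0, "az": 0, "claw": 50},
  {"tx": 0, "ty": 0, "tz": -25, "ax": 0, "ay": 0, "az": 0, "claw": 50},
  {"tx": 0, "ty": 0, "tz": -14, "ax": 0, "ay": 0, "az": 0, "claw": 50},
  {"tx": 0, "ty": 0, "tz": -5, "ax": 0, "ay": 0, "az": 0, "claw": 50},
  {"tx": 0, "ty": 0, "tz": 0, "ax": 0, "ay": 0, "az": 0, "claw": 40},
], force=40)

```text
clock: 15.8
tcp_pos: [621.1, -16.4, 17.8]
orientation: [-3.084, -0.598, 0.001]
contact_force: [-1.2, -0.8, -0.0]
gripper_width: 40.5
gripper_force: 0.0
```

Request:
move_arm([
  {"tx": 0, "ty": 0, "tz": 0, "ax": 0, "ay": 0, "az": 0, "claw": 30},
  {"tx": 0, "ty": 0, "tz": 0, "ax": 0, "ay": 0, "az": 0, "claw": 14},
  {"tx": 0, "ty": 0, "tz": 0, "ax": 0, "ay": 0, "az": 0, "claw": 14},
  {"tx": 0, "ty": 0, "tz": 0, "ax": 0, "ay": 0, "az": 0, "claw": 14},
  {"tx": 0, "ty": 0, "tz": 0, "ax": 0, "ay": 0, "az": 0, "claw": 14},
])

```text
clock: 16.22
tcp_pos: [622.5, -16.2, 19.4]
orientation: [3.083, 0.599, 0.004]
contact_force: [-1.8, -0.6, 7.2]
gripper_width: 18.4
gripper_force: 39.2
```

Request:
move_arm([
  {"tx": 0, "ty": 0, "tz": 0, "ax": 0, "ay": 0, "az": 0, "claw": 14},
  {"tx": 0, "ty": 0, "tz": 5, "ax": 0, "ay": 0, "az": 0, "claw": 14},
  {"tx": 0, "ty": 0, "tz": 5, "ax": 0, "ay": 0, "az": 0, "claw": 14},
  {"tx": 0, "ty": 0, "tz": 0, "ax": 0, "ay": 0, "az": 0, "claw": 14},
])

```text
clock: 16.55
tcp_pos: [622.2, -16.0, 29.2]
orientation: [3.084, 0.599, 0.003]
contact_force: [-0.1, -0.2, -1.3]
gripper_width: 18.3
gripper_force: 39.1
```

Request:
move_arm([
  {"tx": 0, "ty": 0, "tz": 20, "ax": 0, "ay": 0, "az": 0, "claw": 14},
  {"tx": 0, "ty": 0, "tz": 35, "ax": 0, "ay": 0, "az": 0, "claw": 14},
  {"tx": 0, "ty": 0, "tz": 35, "ax": 0, "ay": 0, "az": 0, "claw": 14},
  {"tx": 0, "ty": 0, "tz": 30, "ax": 0, "ay": 0, "az": 0, "claw": 14},
  {"tx": 0, "ty": 0, "tz": 17, "ax": 0, "ay": 0, "az": 0, "claw": 14},
])

```text
clock: 16.97
tcp_pos: [622.9, -16.0, 168.8]
orientation: [3.083, 0.599, 0.007]
contact_force: [1.1, -0.2, -0.3]
gripper_width: 18.2
gripper_force: 39.2
```

Request:
move_arm([
  {"tx": -12, "ty": -14, "tz": 0, "ax": 0, "ay": 0, "az": 0, "claw": 14},
  {"tx": -22, "ty": -25, "tz": 0, "ax": 0, "ay": 0, "az": 0, "claw": 14},
  {"tx": -22, "ty": -25, "tz": 0, "ax": 0, "ay": 0, "az": 0, "claw": 14},
  {"tx": -22, "ty": -25, "tz": 0, "ax": 0, "ay": 0, "az": 0, "claw": 14},
  {"tx": -22, "ty": -25, "tz": 0, "ax": 0, "ay": 0, "az": 0, "claw": 14},
])

```text
clock: 17.38
tcp_pos: [520.2, -130.7, 165.0]
orientation: [3.084, 0.6, 0.0]
contact_force: [-0.8, -0.8, -1.1]
gripper_width: 18.5
gripper_force: 39.2
```

Request:
move_arm([
  {"tx": -22, "ty": -25, "tz": 0, "ax": 0, "ay": 0, "az": 0, "claw": 14},
  {"tx": -22, "ty": -25, "tz": 0, "ax": 0, "ay": 0, "az": 0, "claw": 14},
  {"tx": -16.4, "ty": -18, "tz": 0, "ax": 0, "ay": 0, "az": 0, "claw": 14},
  {"tx": 0, "ty": 0, "tz": 0, "ax": 0, "ay": 0, "az": 0, "claw": 14},
  {"tx": 0, "ty": 0, "tz": 0, "ax": 0, "ay": 0, "az": 0, "claw": 14},
])

```text
clock: 17.8
tcp_pos: [460.4, -198.8, 165.1]
orientation: [3.085, 0.595, 0.001]
contact_force: [0.8, 0.1, -0.1]
gripper_width: 18.0
gripper_force: 39.2
```

Run:
```python
from h import *
p,d=arm.capture("side");cv2.imwrite("pics/s7.png",cv2.resize(p[40:220,240:440,::-1],None,fx=3,fy=3))
o=arm.observe();print(o["clock"],o["tcp_pos"],o["orientation"],o["gripper_width"])
```

```text
17.85 [ 461.16075791 -198.24737593  165.09023088] [3.08420539e+00 5.96906802e-01 1.26058088e-03] 18.525814533870854
```

View pics/s7.png

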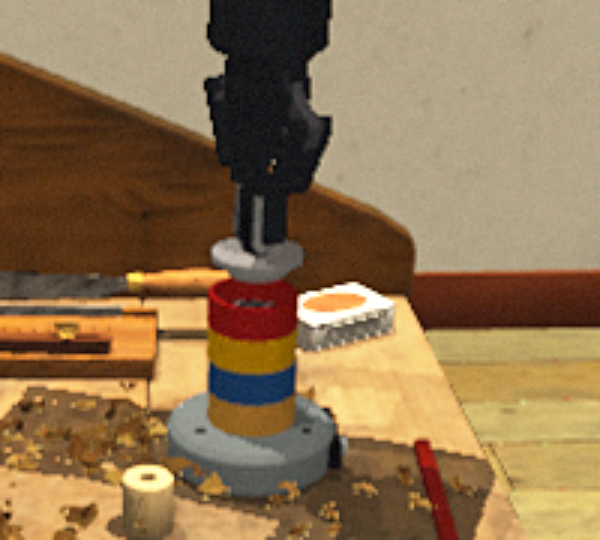

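The lid (crop (257,255)) is level but about 3 mm toward -x of the red sieve (crop (252,300)). I'll correct that and lower.

Request:
move_arm([
  {"tx": 2.5, "ty": 1, "tz": -5, "ax": 0, "ay": 0, "az": 0, "claw": 14},
  {"tx": 0, "ty": 0, "tz": -10, "ax": 0, "ay": 0, "az": 0, "claw": 14},
  {"tx": 0, "ty": 0, "tz": -5, "ax": 0, "ay": 0, "az": 0, "claw": 14},
  {"tx": 0, "ty": 0, "tz": -2, "ax": 0, "ay": 0, "az": 0, "claw": 14},
  {"tx": 0, "ty": 0, "tz": 0, "ax": 0, "ay": 0, "az": 0, "claw": 14},
])

```text
clock: 18.27
tcp_pos: [463.7, -196.4, 142.4]
orientation: [-3.083, -0.601, 0.001]
contact_force: [-1.7, -0.1, 2.6]
gripper_width: 18.4
gripper_force: 39.6
```

Request:
move_arm([
  {"tx": 0, "ty": 0, "tz": -1, "ax": 0, "ay": 0, "az": 0, "claw": 14},
  {"tx": 0, "ty": 0, "tz": 0, "ax": 0, "ay": 0, "az": 0, "claw": 14},
  {"tx": 0, "ty": 0, "tz": -1, "ax": 0, "ay": 0, "az": 0, "claw": 14},
  {"tx": 0, "ty": 0, "tz": 0, "ax": 0, "ay": 0, "az": 0, "claw": 14},
])

```text
clock: 18.6
tcp_pos: [464.1, -196.5, 142.2]
orientation: [-3.084, -0.6, -0.001]
contact_force: [-7.1, 3.7, 24.6]
gripper_width: 18.3
gripper_force: 41.7
```

Request:
move_arm([
  {"tx": 0, "ty": 0, "tz": 1.4, "ax": 0, "ay": 0, "az": 0, "claw": 14},
  {"tx": 0, "ty": 0, "tz": 0, "ax": 0, "ay": 0, "az": 0, "claw": 30},
  {"tx": 0, "ty": 0, "tz": 0, "ax": 0, "ay": 0, "az": 0, "claw": 50},
  {"tx": 0, "ty": 0, "tz": 0, "ax": 0, "ay": 0, "az": 0, "claw": 50},
  {"tx": 0, "ty": 0, "tz": 0, "ax": 0, "ay": 0, "az": 0, "claw": 50},
])

```text
clock: 19.02
tcp_pos: [463.4, -196.8, 141.7]
orientation: [-3.083, -0.6, 0.001]
contact_force: [-0.4, -0.1, -0.3]
gripper_width: 49.9
gripper_force: 0.0
```

Request:
move_arm([
  {"tx": 0, "ty": 0, "tz": 10, "ax": 0, "ay": 0, "az": 0, "claw": 50},
  {"tx": 0, "ty": 0, "tz": 20, "ax": 0, "ay": 0, "az": 0, "claw": 50},
  {"tx": 0, "ty": 0, "tz": 25, "ax": 0, "ay": 0, "az": 0, "claw": 50},
  {"tx": 20, "ty": 20, "tz": 15, "ax": 0, "ay": 0, "az": 0, "claw": 50},
  {"tx": 20, "ty": 20, "tz": 0, "ax": 0, "ay": 0, "az": 0, "claw": 50},
])

```text
clock: 19.43
tcp_pos: [505.5, -157.9, 216.4]
orientation: [3.082, 0.595, 0.008]
contact_force: [1.3, -1.9, -0.1]
gripper_width: 50.1
gripper_force: 0.0
```

Request:
move_arm([
  {"tx": 20, "ty": 20, "tz": 0, "ax": 0, "ay": 0, "az": 0, "claw": 50},
  {"tx": 25, "ty": 25, "tz": 0, "ax": 0, "ay": 0, "az": 0, "claw": 50},
  {"tx": 25, "ty": 25, "tz": 0, "ax": 0, "ay": 0, "az": 0, "claw": 50},
  {"tx": 15, "ty": 15, "tz": 0, "ax": 0, "ay": 0, "az": 0, "claw": 50},
  {"tx": 0, "ty": 0, "tz": 0, "ax": 0, "ay": 0, "az": 0, "claw": 50},
])

```text
clock: 19.85
tcp_pos: [591.4, -69.2, 212.9]
orientation: [-3.083, -0.603, -0.004]
contact_force: [-0.1, -0.6, 0.2]
gripper_width: 49.9
gripper_force: 0.0
```

Run:
```python
from h import *
p,d=arm.capture("top");q,e=arm.capture("side")
o=arm.observe();print(o["clock"],o["tcp_pos"],o["contact_force"])
for n,a,b in(("top",p,d),("side",q,e)):
  P=pts(n,a,b,'white',(461,-198),40,(130,146));print(n,len(P),(P.min(0)+P.max(0))/2,np.ptp(P,0),np.median(P[:,2]),np.linalg.lstsq(np.c_[P[:,:2],np.ones(len(P))],P[:,2],rcond=None)[0])
  P=pts(n,a,b,'black',(461,-198),25,(150,175));print('knob',len(P),len(P) and ((P.min(0)+P.max(0))/2))
cv2.imwrite("pics/s8.png",cv2.resize(q[60:260,240:440,::-1],None,fx=3,fy=3))
```

```text
19.95 [588.60914662 -71.53335925 212.31621949] [0.07778574 0.41082167 0.29205064]Traceback (most recent call last):
  File "<stdin>", line 5, in <module>
    return umr_minimum(a, axis, None, out, keepdims, initial, where)
ValueError: zero-size array to reduction operation minimum which has no identity
```

Run:
```python
from h import *
p,d=arm.capture("top");q,e=arm.capture("side")
for n,a,b in(("top",p,d),("side",q,e)):
  for z in((128,146),(150,175)):
    P=pts(n,a,b,'any',(461,-198),36,z);print(n,z,len(P),len(P)>9 and ((P.min(0)+P.max(0))/2,np.ptp(P,0),np.median(P[:,2]),np.linalg.lstsq(np.c_[P[:,:2],np.ones(len(P))],P[:,2],rcond=None)[0]))
cv2.imwrite("pics/s8.png",cv2.resize(q[60:260,240:440,::-1],None,fx=3,fy=3))
```

```text
top (128, 146) 0 False
top (150, 175) 0 False
side (128, 146) 356 (array([ 460.88898694, -192.27040648,  137.0359002 ]), array([62.0650354 , 59.73104749, 17.87055517]), np.float64(136.44746887694075), array([ 3.89880022e-03, -9.03130766e-02,  1.17619572e+02]))
side (150, 175) 76 (array([ 461.56132534, -191.57166498,  155.94751719]), array([19.88731785, 22.11735347, 11.80002265]), np.float64(158.06654739647558), array([-9.59859247e-02, -2.23887927e-01,  1.58983309e+02]))
```

View pics/s8.png

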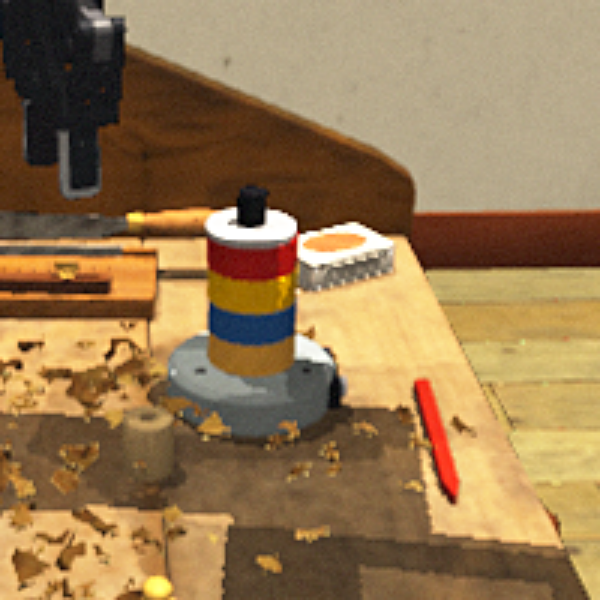

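The lid sits level and centred on red (crop (252,227)), the stack is complete, and the gripper is clear. Handing in.

```bash
python3 -c "
from rig import arm
print(arm.job_done())"
```

```text
the job is handed in; nothing more can be done
None
```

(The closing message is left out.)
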